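# Turn the pot board well side up at the tipping stop and set the pot in it

## Task

The grey pot board is lying on the cupboard with its round well underneath, and it is too wide to pick up flat. Push it up the steel tipping stop until it stands leaning on the stop, tip it back over so that it lies flat on the cupboard top with the well upwards, then stand the small white pot, one of the two pots in the front row (the other is wide and low), upright in the well and let go. Leave the wide pot, the brown bottle and the tape rolls where they are, and do not knock the pot over.

Things in the scene. Friction and masses are not known exactly. Their poses are not given: they have to be found in the camera images.
- board: Grey plastic board, 130 (its x) x 120 (y) x 14 mm, 0.11 to 0.22 kg. Origin at the centre of the face with the round well and a shallow trough, underneath at the start. Its z points from that face to the plain one: up at the start, down when done (origin then 14 mm above the top). At the start its x points towards the stop within 0.25 rad; its leading edge is some 15 to 45 mm short of the foot.
- well (a point): Centre of the floor of the board's round well, on board x = +22 mm. The well is 62 mm across and 6 mm deep; when the board lies well side up the floor is 8 mm above the cupboard top.
- stop: Fixed tipping stop of slippery bent steel sheet (friction 0.25; all else about 0.6), 110 mm wide (its y), 87 tall. Origin on the cupboard top, mid foot line. Its face looks along its -x and rises to +x in three facets through (x, z) = (0, 0), (20, 20), (32, 40), (47, 85) mm; two thin feet behind end at x = 67.
- stop_top (a point): Middle of the stop's top edge, a round bar 6 mm thick (stop x = 49, z = 84 mm). A board pushed square at the face by its trailing edge rides up it; once that edge is at the foot the board leans at about 60 degrees, stays when released, and some 25 mm of it stand above this bar, with free space behind.
- pot: The smaller loose pot, white, ribbed lid, 54 mm in diameter and 47 mm tall, about 0.07 kg. Origin at the centre of its underside, z up.
- pot_wide: The wide low pot, 70 mm in diameter and 37 mm tall; origin at the centre of its underside. Not to be disturbed. It and the smaller pot stand to the right of the board and may have changed places.
- amber: Brown bottle, 38 mm in diameter and 76 mm tall, to the left of the stop; origin at the centre of its underside. Not to be disturbed.
- tape: Column of tape rolls, 60 mm in diameter and 73 mm tall, at the right; origin at the centre of its underside. Not to be disturbed.

How it is judged:
On the way, in this order (a step that is already met when the one before it is completed fails the run):
1. the board leans steeply on the stop (angle between board's own z axis and vertical between 0.8 and 1.6 rad and contact force between board and stop above 0.05 N), for 0.2 s.
2. the board lies flat on the cupboard top, well side up (angle between board's own z axis and vertical above 3 rad and height (world z) of board between 0.009 and 0.019 m), for 0.3 s.
At the end, for the whole second after the job is handed in: The board lies flat on the cupboard top, well side up (within 8 degrees, its upper face 9 to 19 mm above the top); the smaller pot stands upright (within 0.1 rad) on the floor of the well (within 3 mm in height, centred within 8 mm); both are at rest and released (all of step 2 and horizontal distance between pot and well below 0.008 m and angle between pot's own z axis and vertical below 0.1 rad and z of pot in the frame of well between -0.003 and 0.003 m and linear speed of each of pot, board below 0.02 m/s); the robot touches nothing.
It fails at once if the pot is knocked over (angle between pot's own z axis and vertical above 0.7 rad).
It fails at once if the wide pot is moved more than 25 mm (distance of pot_wide from where it was at the start of the episode above 0.025 m).
It fails at once if the brown bottle is moved more than 25 mm (distance of amber from where it was at the start of the episode above 0.025 m).
It fails at once if the column of tape rolls is moved more than 25 mm (distance of tape from where it was at the start of the episode above 0.025 m).
It also fails if it takes over 72 s, if anything falls off the work surface, if the arm or the gripper's body presses on something with over 40 N, if the wrist force passes 120 N, or if a joint passes its speed limit or range.

## Robot

A 6-joint arm with a two-finger parallel gripper is mounted at the origin on a cart in front of the work surface, level with it; the furniture and walls round the work are solid. World frame = base frame: x ahead of the robot, y to its left, z up, the work surface at z = 0. Lengths are in m, angles in rad, forces in N, time in s.
With the tool pointing down it reaches from about 0.325 to 0.85 m from the base axis. Payload 4.4 kg.
Tool frame: the origin (TCP) lies midway between the tips of the shut fingers; the grasp point (between the pads) lies 19 mm behind it (robot.grasp_offset is the distance from the TCP to the grasp point, in m); y points along the fingers, z is the direction in which the jaws open and shut, and the axes are right-handed (so a half turn about y gives the same grasp; the last joint's range is limited). The gripper opens to 94 mm and grips with 3 to 60 N. Pads are 16 mm wide; open, the fingers measure 119 mm over their backs; the gripper's body (75 mm by 177 mm) begins 78 mm behind the grasp point.
Start: joints at [-1.29, 0.207, 1.542, -0, 1.393, -0.15], TCP at [0.24, -0.522, 0.205] pointing down, gripper open.
Joint ranges: [-2.73, 2.73], [-0.86, 2.22], [0.23, 2.46], [-1.11, 4.25], [0.08, 2.63], [-2.82, 2.82]. Speed limits (rad/s): [2.79, 2.79, 3.14, 3.14, 3.14, 3.14].

## Interface

Orientations are given as a rotation vector (axis times angle).
In Python, from cell import robot, cams gives the robot as it stands.
- The arm moves only by the tool drive_tool, never from a script. Its argument "series" is a list of rows, each a list of 5 numbers: the shift along the tool's x, y, z in m, then the turn about the tool's y in rad, then the finger opening in m, from 0 to 0.094. A call has exactly 5 rows; each row shifts and turns the commanded pose from where the row before left it, along the tool's axes as they then stand; what a row does not reach is not made up. A row lasts 1/8 s, in which the tool goes at most 62.5 mm and 10.7 degrees, less where a joint would pass 70% of its speed; a pose out of reach is approached as far as the arm can. A call with a gripper value outside its range is refused whole. The fingers move at their own pace and stop on an object; "force" is the grip in N (left out, the last holds). Time passes only in rows, so rows that do not move let the fingers close, or fill a call up. It gives the time, the measured TCP pose, the force and the opening at its end, in the units of the state.
- robot.sense(): the state, without advancing time (a new reading comes with each control period).
- cams.get_image(name): name is "side" or "top"; returns the picture (420x560x3 uint8, blue, green, red); there is no depth.
- cams.calibration(name): a dict with "vfov" (degrees; the focal length in pixels is half the picture's height over the tangent of half this angle, whatever the lens; pixels are square), "cx", "cy" (the principal point, pixels), "dist" ([k1, k2, p1, p2, k3] as OpenCV has them; the pictures are not rectified), "R" (3x3) and "t" (3): a world point X has camera coordinates R X + t. Camera axes: x right, y down, z forward; pixel columns grow to the right and rows downward; lengths in m; the calibration is good to about 2 mm. A picture is of the moment at which its call begins. calibration takes no time and is no camera call.
- robot.sign_off(): hands the job in, once; it reports no verdict.
The state is a dict: "time": time; "joint_pos": joint angles; "joint_vel": joint speeds; "joint_efforts": joint torques, N m; "eef_pos": TCP position; "tcp_rot": TCP orientation; "force": force on the tool from outside, world axes, zero at the start; "torque": the same for the moment, N m; "width": finger opening in m.
Only numpy, scipy, OpenCV 4.12 (cv2) and the standard library are available. Lean on these libraries where they do the work, as an engineer would, in place of code of your own. Each camera call takes 0.05 s, during which the arm holds its last target.

## Working session

There is one attempt and no reset: what is moved stays moved. The work goes in short steps, Python scripts to look and compute and a tool call to move; the robot and the scene stay as the last step left them, time stands still between calls to the robot, and variables do not carry over. Pictures are saved under pics/ and viewed, and the job is handed in when it is done.

Besides the shell and the picture viewer there is one more tool, called after "Request:" as name([rows], argument=value, ...), one row to a line, values as JSON. drive_tool: Moves the arm, as the interface text tells. Its arguments: {"type":"object","properties":{"series":{"type":"array","items":{"type":"array","items":{"type":"number"}}},"force":{"type":"number"}},"required":["series"]}

```bash
ls; mkdir -p pics
python3 - <<'E'
from cell import robot,cams
import cv2
s=robot.sense();print(s)
for n in("side","top"):
    cv2.imwrite(f"pics/{n}0.png",cams.get_image(n));print(n,cams.calibration(n))
E
```

```text
pics
{'time': 0.0, 'joint_pos': array([-1.29048205e+00,  2.07381116e-01,  1.54293790e+00, -8.22811879e-05,
        1.39347949e+00, -1.50496877e-01]), 'joint_vel': array([ 1.09781150e-03,  8.91894765e-04,  1.19788387e-03,  2.94166043e-04,
       -1.71726666e-06,  7.39774084e-04]), 'joint_efforts': array([ 1.58177438e-03, -3.70876515e+01, -2.81415689e+01,  7.00637000e-02,
        3.61567747e-02, -1.71315814e-04]), 'eef_pos': array([ 0.23986687, -0.52169962,  0.2043205 ]), 'tcp_rot': array([-0.43420131,  1.98558629, -1.98112788]), 'force': array([-0.61168508,  1.42426575,  0.95444619]), 'torque': array([ 0.02415747, -0.02319727,  0.00641095]), 'width': 0.09397907225967198}
side {'vfov': 57.41902710385278, 'cx': 288.13970027537016, 'cy': 208.6236725289722, 'dist': array([-0.08628186,  0.        ,  0.        ,  0.        ,  0.        ]), 'R': array([[-0.96401415, -0.26458476,  0.02591587],
       [-0.13319165,  0.3963059 , -0.90840609],
       [ 0.23007979, -0.87916809, -0.41728497]]), 't': array([0.46823534, 0.10692629, 1.01206244])}
top {'vfov': 43.09607213843734, 'cx': 278.2402050412698, 'cy': 215.8339031097598, 'dist': array([-0.20595764,  0.        ,  0.        ,  0.        ,  0.        ]), 'R': array([[ 0.02161202, -0.99970461, -0.01111783],
       [-0.99187913, -0.02004609, -0.12559438],
       [ 0.12533441,  0.01374189, -0.99201938]]), 't': array([0.06140239, 0.48175797, 1.48990298])}
```

View pics/top0.png

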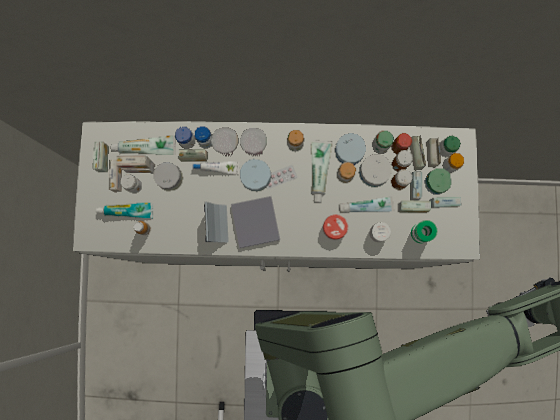

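View pics/side0.png

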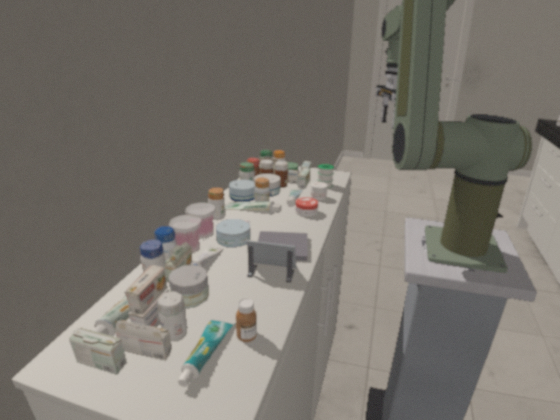

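```bash
cat > h.py <<'E'
import numpy as np, cv2
from cell import robot,cams
from scipy.spatial.transform import Rotation as Rn
def K(c):
    f=210/np.tan(np.radians(c["vfov"]/2)); return np.array([[f,0,c["cx"]],[0,f,c["cy"]],[0,0,1]])
def ray(n,uv):
    c=cams.calibration(n); p=cv2.undistortPoints(np.array(uv,float).reshape(-1,1,2),K(c),c["dist"]).reshape(-1,2)
    d=np.c_[p,np.ones(len(p))]@c["R"]; o=-c["R"].T@c["t"]; return o,d
def onplane(n,uv,z):
    o,d=ray(n,uv); return o+d*((z-o[2])/d[:,2])[:,None]
def proj(n,X):
    c=cams.calibration(n); return cv2.projectPoints(np.array(X,float).reshape(-1,1,3),cv2.Rodrigues(c["R"])[0],c["t"],K(c),c["dist"])[0].reshape(-1,2)
def tri(u,v):
    o1,d1=ray("top",[u]);o2,d2=ray("side",[v]);d1=d1[0]/np.linalg.norm(d1[0]);d2=d2[0]/np.linalg.norm(d2[0])
    A=np.c_[d1,-d2];s=np.linalg.lstsq(A,o2-o1,rcond=None)[0];a=o1+s[0]*d1;b=o2+s[1]*d2
    return (a+b)/2,np.linalg.norm(a-b)
E
python3 - <<'E'
from h import *
print(Rn.from_rotvec(robot.sense()["tcp_rot"]).as_matrix().round(3))
t=cv2.imread("pics/top0.png");s=cv2.imread("pics/side0.png")
cv2.imwrite("pics/t1.png",cv2.resize(t[185:260,195:295],None,fx=8,fy=8,interpolation=cv2.INTER_CUBIC))
cv2.imwrite("pics/t2.png",cv2.resize(t[190:265,310:450],None,fx=5.7,fy=5.7,interpolation=cv2.INTER_CUBIC))
cv2.imwrite("pics/s1.png",cv2.resize(s[150:300,210:350],None,fx=4,fy=4,interpolation=cv2.INTER_CUBIC))
E
```

```text
[[-0.909 -0.001  0.418]
 [-0.418  0.002 -0.909]
 [-0.    -1.    -0.002]]
```

View pics/t1.png

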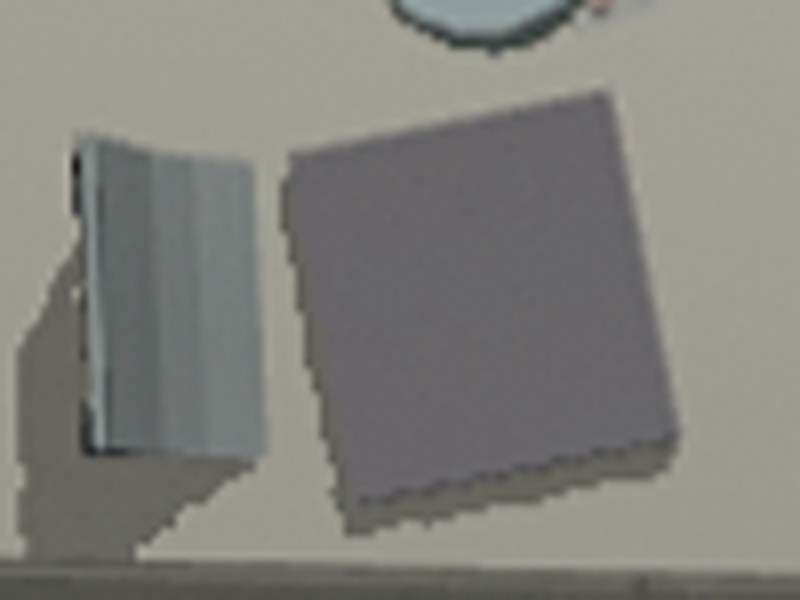

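View pics/t2.png

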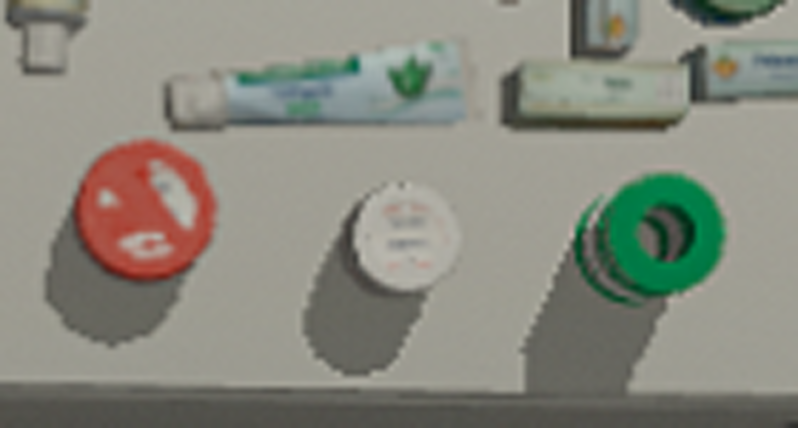

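View pics/s1.png

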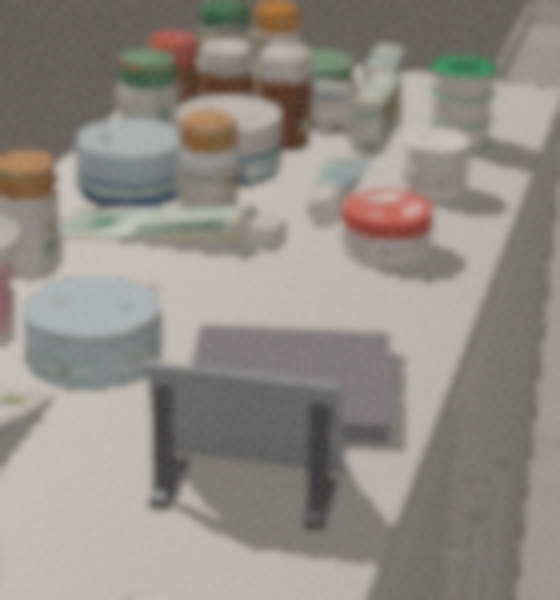

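Run:
```python
from h import *
f=lambda p,o,s:(np.array(p,float)+.5)/s-.5+np.array(o)
B=onplane("top",f([(290,153),(608,92),(678,435),(350,505)],(195,185),8),0.014)
print("board",B.round(4)); print(np.linalg.norm(np.roll(B,-1,0)-B,axis=1))
print("centre",B.mean(0)); 
F=onplane("top",f([(253,160),(264,455)],(195,185),8),0.0); T=onplane("top",f([(85,135),(96,450)],(195,185),8),0.085)
print("foot",F,F.mean(0),np.linalg.norm(F[0]-F[1]),"top",T,T.mean(0),np.linalg.norm(T[0]-T[1]))
# hi/stop top triangulate with side: bar ends
for a,b in [((82,135),(150,372)),((94,450),(338,387))]:
    print("bar",tri(f(a,(195,185),8),f(b,(210,150),4)))
def ang(a,b): d=b-a; return np.arctan2(d[1],d[0])
print("board x dir",ang(B[1]+B[2],B[0]+B[3]),"foot dir back",ang(F[1],F[0]), ang(T[1],T[0]))
t=cv2.imread("pics/top0.png");
for nm,a in [("pot",(407,236)),("wide",(147,210)),("tape",(665,236))]:
    uv=f(a,(310,190),5.7); print(nm,uv,[onplane("top",[uv],z)[0].round(4) for z in(.037,.047,.073)])
print("pot tri",tri(f((407,236),(310,190),5.7),f((438,142),(210,150),4)))
print("wide tri",tri(f((147,210),(310,190),5.7),f((387,211),(210,150),4)))
```

```text
board [[0.5153 0.2103 0.014 ]
 [0.5399 0.0953 0.014 ]
 [0.4156 0.0672 0.014 ]
 [0.3878 0.1846 0.014 ]]
[0.11769216 0.12749059 0.12063589 0.13006022]
centre [0.46464863 0.13932931 0.014     ]
foot [[0.51449745 0.2253497  0.        ]
 [0.4061911  0.21770722 0.        ]] [0.46034428 0.22152846 0.        ] 0.10857565019063771 top [[0.50975911 0.27475763 0.085     ]
 [0.40014724 0.26671946 0.085     ]] [0.45495317 0.27073854 0.085     ] 0.10990620901541542
bar (array([0.50871457, 0.27600353, 0.0804842 ]), np.float64(0.0035022453246989224))
bar (array([0.40059099, 0.26748094, 0.08516165]), np.float64(0.0009567923604292901))
board x dir 1.7925878408510902 foot dir back 0.07044681255427056 0.07320202907557075
pot [380.99122807 230.99122807] [array([ 0.4419, -0.2227,  0.037 ]), array([ 0.4409, -0.2209,  0.047 ]), array([ 0.4383, -0.2162,  0.073 ])]
wide [335.37719298 226.42982456] [array([ 0.4525, -0.0917,  0.037 ]), array([ 0.4514, -0.0908,  0.047 ]), array([ 0.4486, -0.0883,  0.073 ])]
tape [426.25438596 230.99122807] [array([ 0.4442, -0.3552,  0.037 ]), array([ 0.4432, -0.3525,  0.047 ]), array([ 0.4405, -0.3455,  0.073 ])]
pot tri (array([ 0.44037369, -0.22164312,  0.04368553]), np.float64(0.0017278194377900065))
wide tri (array([ 0.45322658, -0.09216135,  0.03225613]), np.float64(0.00044609725696475997))
```

Run:
```python
from h import *
t=cv2.imread("pics/top0.png")
c=t[215:230,245:265].reshape(-1,3).mean(0);print(c, t[205,225],t[240,290],t[222,229])
m=(np.abs(t.astype(int)-c).max(2)<14).astype(np.uint8); m[:, :228]=0
n,l,st,ce=cv2.connectedComponentsWithStats(m);k=l[222,255];print(st[k])
m=(l==k).astype(np.uint8)
ct=max(cv2.findContours(m,0,cv2.CHAIN_APPROX_NONE)[0],key=cv2.contourArea).reshape(-1,2)
P=onplane("top",ct,.014)[:,:2]
r=cv2.minAreaRect((P*1000).astype(np.float32));print(r,cv2.boxPoints(r))
cv2.imwrite("pics/m.png",cv2.resize(m[185:260,195:295]*255,None,fx=8,fy=8,interpolation=0))
f=lambda p,o,s:(np.array(p,float)+.5)/s-.5+np.array(o)
for z in (0,.014):
  print(onplane("side",f([(197,328),(388,335),(390,432),(390,443)],(210,150),4),z))
```

```text
[103.85       101.39333333 103.        ] [129 133 131] [144 155 156] [146 155 158]
[ 230  197   50   55 1979]
((457.207763671875, 140.98513793945312), (140.8846893310547, 125.91471862792969), 12.233817100524902) [[375.02435  187.58595 ]
 [401.70587   64.530624]
 [539.3912    94.38432 ]
 [512.70966  217.43965 ]]
[[0.54941012 0.07705062 0.        ]
 [0.41976533 0.04544369 0.        ]
 [0.39024125 0.16919899 0.        ]
 [0.38741722 0.18162978 0.        ]]
[[0.54067211 0.10172811 0.014     ]
 [0.41460502 0.07099341 0.014     ]
 [0.3858957  0.19133353 0.014     ]
 [0.3831496  0.20342127 0.014     ]]
```

View pics/m.png

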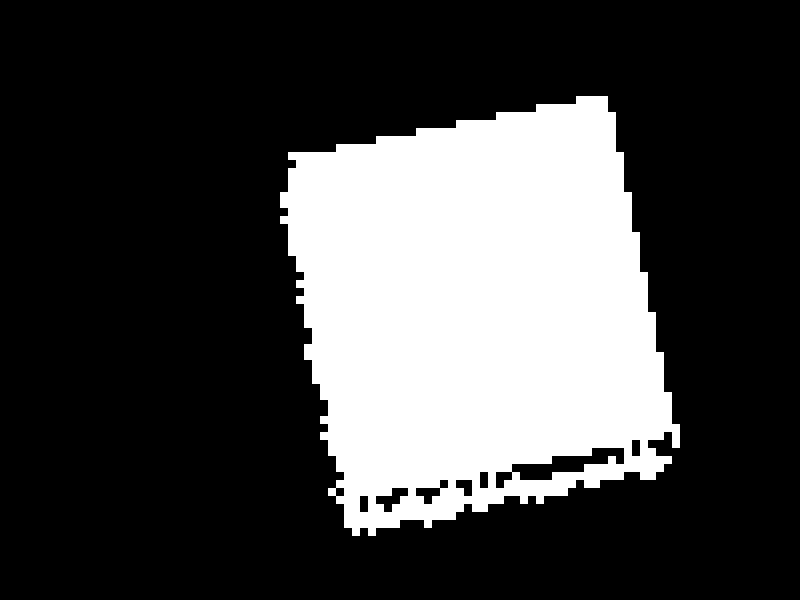

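Request:
drive_tool([
  [-0.037,0,-0.034,0,0.094],
  [-0.037,0,-0.034,0,0.094],
  [-0.037,0,-0.034,0,0.094],
  [-0.037,0,-0.034,0,0.094],
  [-0.037,0,-0.034,0,0.094],
])

```text
time: 0.72
eef_pos: [0.3374, -0.2889, 0.2051]
tcp_rot: [-0.434, 1.984, -1.983]
force: [-0.3, -0.7, -0.6]
width: 0.0943
```

Request:
drive_tool([
  [-0.037,0,-0.034,0,0.094],
  [-0.037,0,-0.034,0,0.094],
  [-0.037,0,-0.034,0,0.094],
  [-0.037,0,-0.034,0,0.094],
  [-0.037,0,-0.034,0,0.094],
])

```text
time: 1.35
eef_pos: [0.4344, -0.0573, 0.2052]
tcp_rot: [-0.434, 1.983, -1.983]
force: [1.0, -1.5, 0.3]
width: 0.0939
```

Request:
drive_tool([
  [-0.037,0,-0.034,0,0.094],
  [-0.037,0,-0.034,0,0.094],
  [0,0,0,-0.175,0.094],
  [0,0,0,-0.175,0.094],
  [0,0,0,-0.175,0.094],
])

```text
time: 1.98
eef_pos: [0.4727, 0.0341, 0.2049]
tcp_rot: [-0.858, 1.643, -1.641]
force: [-0.3, 0.7, -1.1]
width: 0.0936
```

Request:
drive_tool([
  [0,0,0,-0.175,0.094],
  [0,0,0,-0.175,0.094],
  [0,0,0,-0.175,0.094],
  [0,0,0,-0.16,0.094],
  [0,0,0,0,0.094],
])

```text
time: 2.6
eef_pos: [0.4728, 0.0337, 0.205]
tcp_rot: [-1.241, 1.16, -1.158]
force: [-0.5, -0.8, 0.3]
width: 0.0938
```

```bash
cat >> h.py <<'E'
S0=np.array([0.4603,0.2215]);N=np.array([-.0718,.9974]);A=np.array([.9974,.0718])
def st():
    s=robot.sense();R=Rn.from_rotvec(s["tcp_rot"]).as_matrix();p=s["eef_pos"]
    print("t",round(s["time"],2),"tcp",p.round(4),"along",round((p[:2]-S0)@N,4),"across",round((p[:2]-S0)@A,4),"jawyaw",round(np.arctan2(R[1,2],R[0,2]),4),"F",s["force"].round(1),"w",round(s["width"],4))
    return s
E
python3 -c "
from h import *
s=st();print(s['joint_pos'].round(2))"
```

```text
t 2.6 tcp [0.4728 0.0337 0.205 ] along -0.1882 across -0.0011 jawyaw 0.0681 F [-0.5 -0.8  0.3] w 0.0938
[-0.11 -0.01  1.78 -0.    1.37 -0.18]
```

Request:
drive_tool([
  [0,0.049,0,0,0.094],
  [0,0.049,0,0,0.094],
  [0,0.049,0,0,0.094],
  [0,0.048,0,0,0.094],
  [0,0.005,0,0,0.094],
])

```text
time: 3.22
eef_pos: [0.469, 0.0341, 0.0021]
tcp_rot: [-1.246, 1.166, -1.154]
force: [-0.8, 0.5, 0.1]
width: 0.0943
```

```bash
python3 -c "
from h import *
s=st();cv2.imwrite('pics/s2.png',cv2.resize(cams.get_image('side')[150:300,180:380],None,fx=4,fy=4,interpolation=cv2.INTER_CUBIC))"
```

```text
t 3.23 tcp [0.469  0.0341 0.0021] along -0.1875 across -0.0048 jawyaw 0.0678 F [-0.8  0.5  0.1] w 0.0943
```

View pics/s2.png

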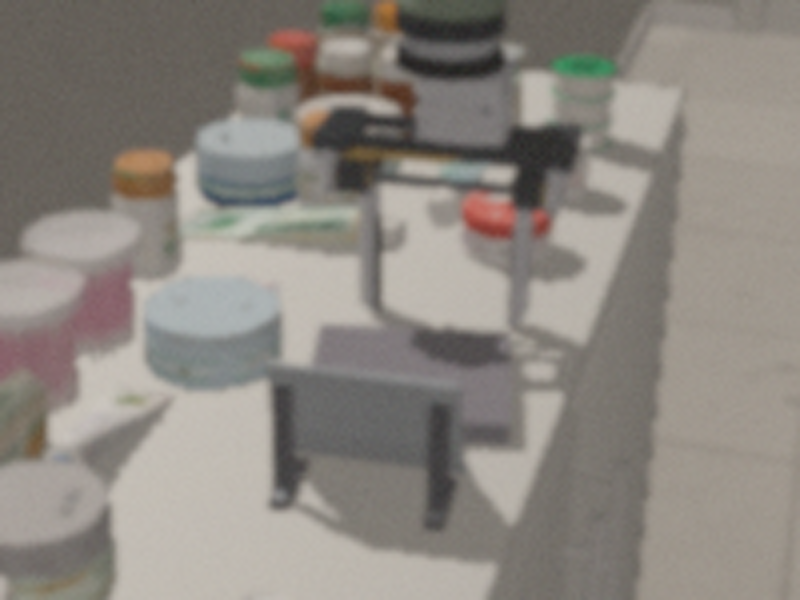

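Request:
drive_tool([
  [-0.008,-0.002,0.002,0,0.094],
  [-0.008,0,0.002,0,0.094],
  [-0.008,0,0,0,0.094],
  [-0.008,0,0,0,0.094],
  [-0.008,0,0,0,0.094],
])

```text
time: 3.9
eef_pos: [0.4743, 0.0743, 0.0078]
tcp_rot: [-1.242, 1.157, -1.158]
force: [-0.0, -0.6, 1.0]
width: 0.094
```

Request:
drive_tool([
  [-0.006,0,0,0,0.094],
  [-0.006,0,0,0,0.094],
  [-0.004,0,0,0,0.094],
  [0,0,0,0,0.094],
  [0,0,0,0,0.094],
])

```text
time: 4.53
eef_pos: [0.4733, 0.0899, 0.0074]
tcp_rot: [-1.241, 1.158, -1.158]
force: [0.5, 0.4, -0.1]
width: 0.094
```

```bash
python3 -c "
from h import *
s=st();cv2.imwrite('pics/s3.png',cv2.resize(cams.get_image('side')[150:300,180:380],None,fx=4,fy=4,interpolation=cv2.INTER_CUBIC))
cv2.imwrite('pics/t3.png',cv2.resize(cams.get_image('top')[180:270,190:310],None,fx=6,fy=6,interpolation=cv2.INTER_CUBIC))"
```

```text
t 4.53 tcp [0.4733 0.0899 0.0074] along -0.1322 across 0.0035 jawyaw 0.0697 F [ 0.5  0.4 -0.1] w 0.094
```

View pics/s3.png

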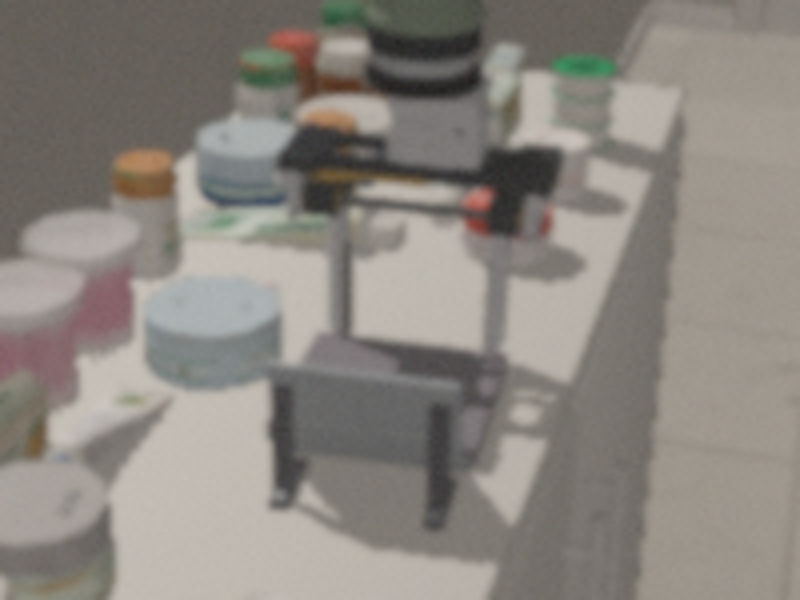

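View pics/t3.png

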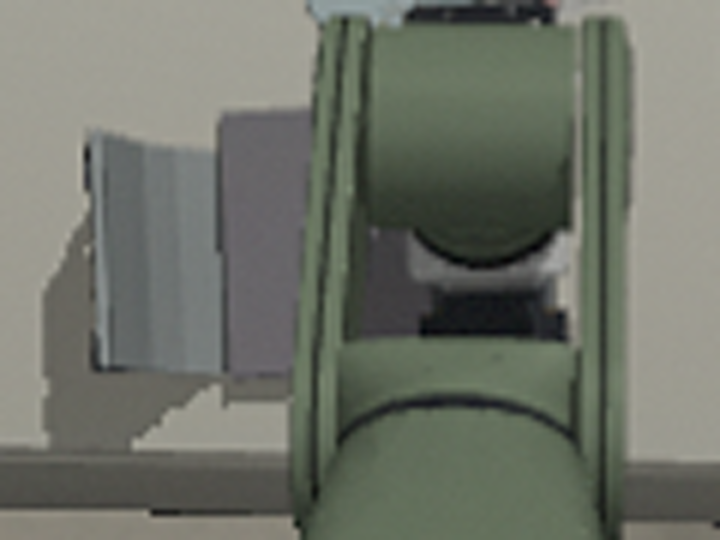

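Request:
drive_tool([
  [0,0.004,0,0,0.094],
  [-0.005,0,0,0,0.094],
  [-0.008,0,0,0,0.094],
  [-0.008,0,0,0,0.094],
  [-0.008,0,0,0,0.094],
])

```text
time: 5.25
eef_pos: [0.4711, 0.1192, 0.0034]
tcp_rot: [-1.242, 1.157, -1.157]
force: [0.3, -2.8, -1.0]
width: 0.094
```

Request:
drive_tool([
  [-0.008,0,0,0,0.094],
  [-0.008,0,0,0,0.094],
  [-0.008,0,0,0,0.094],
  [-0.008,0,0,0,0.094],
  [-0.008,0,0,0,0.094],
])

```text
time: 5.88
eef_pos: [0.4684, 0.1594, 0.0035]
tcp_rot: [-1.241, 1.158, -1.157]
force: [1.4, -1.9, -1.3]
width: 0.0939
```

```bash
python3 -c "
from h import *
s=st();cv2.imwrite('pics/s4.png',cv2.resize(cams.get_image('side')[150:300,180:380],None,fx=4,fy=4,interpolation=cv2.INTER_CUBIC))"
```

```text
t 5.88 tcp [0.4684 0.1594 0.0035] along -0.0625 across 0.0036 jawyaw 0.0698 F [ 1.4 -1.9 -1.3] w 0.0939
```

View pics/s4.png

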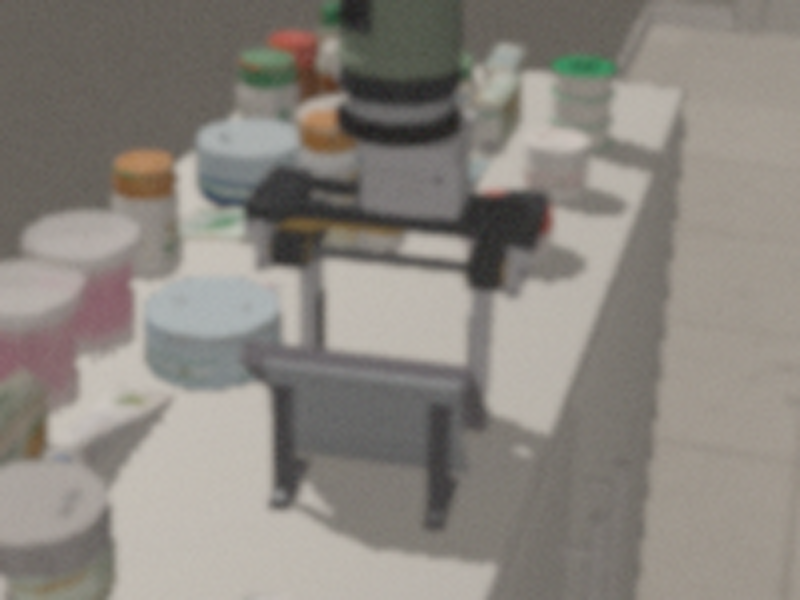

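Request:
drive_tool([
  [-0.008,0,0,0,0.094],
  [-0.008,0,0,0,0.094],
  [-0.008,0,0,0,0.094],
  [-0.006,0,0,0,0.094],
  [-0.004,0,0,0,0.094],
])

```text
time: 6.55
eef_pos: [0.466, 0.193, 0.0034]
tcp_rot: [-1.242, 1.157, -1.157]
force: [0.1, -2.1, -1.8]
width: 0.0939
```

Request:
drive_tool([
  [-0.003,0,0,0,0.094],
  [-0.003,0,0,0,0.094],
  [0,0,0,0,0.094],
  [0,0,0,0,0.094],
  [0,0,0,0,0.094],
])

```text
time: 7.18
eef_pos: [0.4658, 0.1986, 0.0036]
tcp_rot: [-1.241, 1.158, -1.158]
force: [-0.3, -0.5, 0.3]
width: 0.0935
```

```bash
python3 -c "
from h import *
s=st();cv2.imwrite('pics/s5.png',cv2.resize(cams.get_image('side')[150:300,180:380],None,fx=4,fy=4,interpolation=cv2.INTER_CUBIC))"
```

```text
t 7.17 tcp [0.4658 0.1986 0.0036] along -0.0232 across 0.0039 jawyaw 0.0697 F [-0.3 -0.5  0.3] w 0.0935
```

View pics/s5.png

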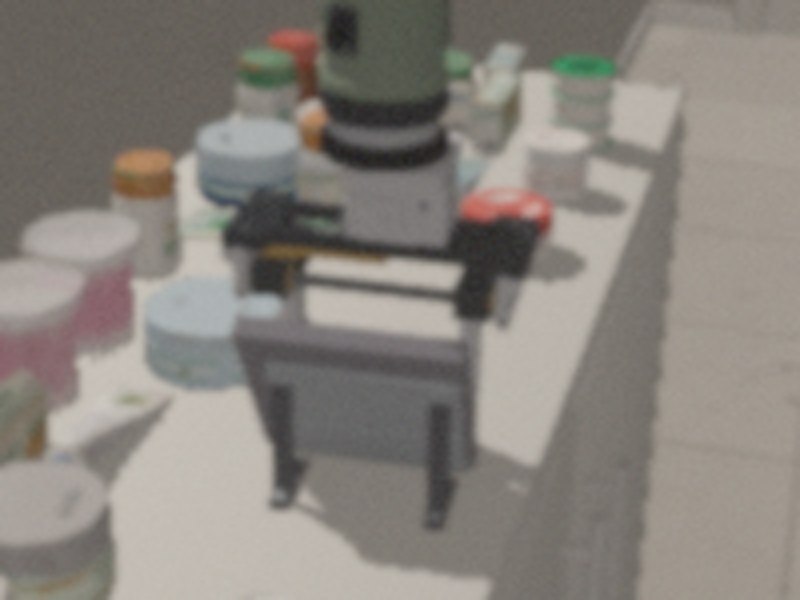

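Request:
drive_tool([
  [-0.002,0,0,0,0.094],
  [-0.001,0,0,0,0.094],
  [0,0,0,0,0.094],
  [0,0,0,0,0.094],
  [0,0,0,0,0.094],
])

```text
time: 7.85
eef_pos: [0.4656, 0.2002, 0.0036]
tcp_rot: [-1.244, 1.155, -1.158]
force: [0.2, -5.1, 1.1]
width: 0.0937
```

Request:
drive_tool([
  [0.004,0,0,0,0.094],
  [0.01,0,0,0,0.094],
  [0.02,0,0,0,0.094],
  [0.03,0,0,0,0.094],
  [0.03,0,0,0,0.094],
])

```text
time: 8.48
eef_pos: [0.472, 0.107, 0.0035]
tcp_rot: [-1.241, 1.157, -1.157]
force: [-0.1, -0.5, 0.2]
width: 0.094
```

```bash
python3 -c "
from h import *
s=st();cv2.imwrite('pics/s6.png',cv2.resize(cams.get_image('side')[150:300,180:380],None,fx=4,fy=4,interpolation=cv2.INTER_CUBIC))
cv2.imwrite('pics/t6.png',cv2.resize(cams.get_image('top')[180:270,190:310],None,fx=6,fy=6,interpolation=cv2.INTER_CUBIC))"
```

```text
t 8.47 tcp [0.472  0.107  0.0035] along -0.1151 across 0.0034 jawyaw 0.0701 F [-0.1 -0.5  0.2] w 0.094
```

View pics/s6.png

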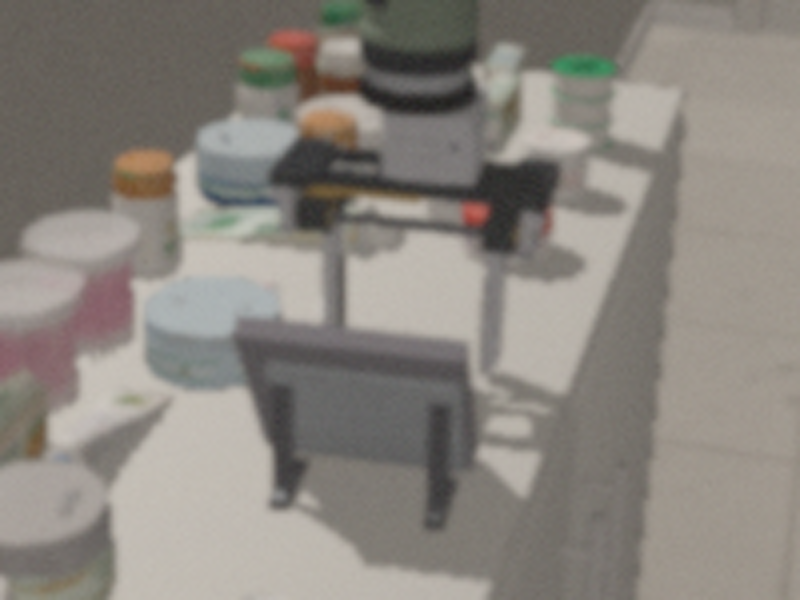

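View pics/t6.png

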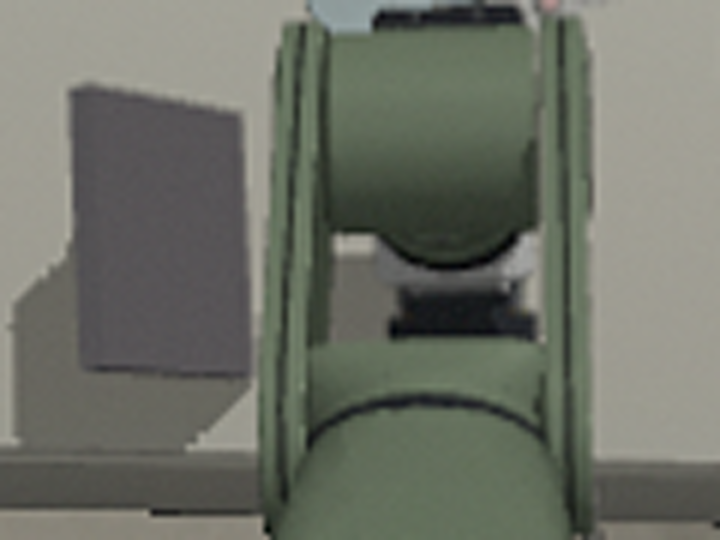

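Request:
drive_tool([
  [0,-0.05,0,0,0.094],
  [0,-0.05,0,0,0.094],
  [0,-0.05,0,0,0.08],
  [0,-0.045,0,0,0.07],
  [-0.03,0,0,0,0.07],
])

```text
time: 9.2
eef_pos: [0.4734, 0.1382, 0.2035]
tcp_rot: [-1.232, 1.153, -1.163]
force: [-0.0, -0.0, -0.3]
width: 0.0703
```

Request:
drive_tool([
  [-0.045,0,0,0,0.07],
  [-0.045,0,0,0,0.07],
  [-0.045,0,0,0,0.07],
  [-0.045,0,0,0,0.07],
  [-0.02,0,0,0,0.07],
])

```text
time: 9.82
eef_pos: [0.4548, 0.3397, 0.1982]
tcp_rot: [-1.243, 1.156, -1.155]
force: [1.0, -0.6, -0.7]
width: 0.0698
```

```bash
python3 -c "
from h import *
s=st()
f=lambda p,o,s:(np.array(p,float)+.5)/s-.5+np.array(o)
for a in [(70,88),(82,368)]:
  p=onplane('top',[f(a,(190,180),6)],.112)[0];print(p,(p[:2]-S0)@N,(p[:2]-S0)@A)
for a,b in [((70,88),(240,318)),((82,368),(466,344))]:
  p,e=tri(f(a,(190,180),6),f(b,(180,150),4));print(p,e,(p[:2]-S0)@N,(p[:2]-S0)@A)
"
```

```text
t 9.82 tcp [0.4548 0.3397 0.1982] along 0.1183 across 0.003 jawyaw 0.0728 F [ 1.  -0.6 -0.7] w 0.0698
[0.52536622 0.28228857 0.112     ] 0.055958768295933985 0.06926166892987826
[0.39760349 0.27174051 0.112     ] 0.05461149013345762 -0.05892622796664787
[0.52333117 0.28134117 0.11469576] 0.0032711065784523964 0.055159944428441056 0.06716388155267658
[0.39705115 0.27127964 0.11452892] 0.0007318092168429107 0.05419147819740798 -0.059510226031655504
```

Request:
drive_tool([
  [0,0.045,0.002,0,0.07],
  [0,0.045,0,0,0.07],
  [0,0.015,0,0,0.07],
  [0,0,0,0,0.07],
  [0,0,0,0,0.07],
])

```text
time: 10.45
eef_pos: [0.4595, 0.338, 0.0956]
tcp_rot: [-1.238, 1.156, -1.158]
force: [-0.7, 0.5, -0.2]
width: 0.07
```

```bash
python3 -c "
from h import *
s=st();cv2.imwrite('pics/s7.png',cv2.resize(cams.get_image('side')[150:300,180:380],None,fx=4,fy=4,interpolation=cv2.INTER_CUBIC))"
```

```text
t 10.45 tcp [0.4595 0.338  0.0956] along 0.1163 across 0.0076 jawyaw 0.0696 F [-0.7  0.5 -0.2] w 0.07
```

View pics/s7.png

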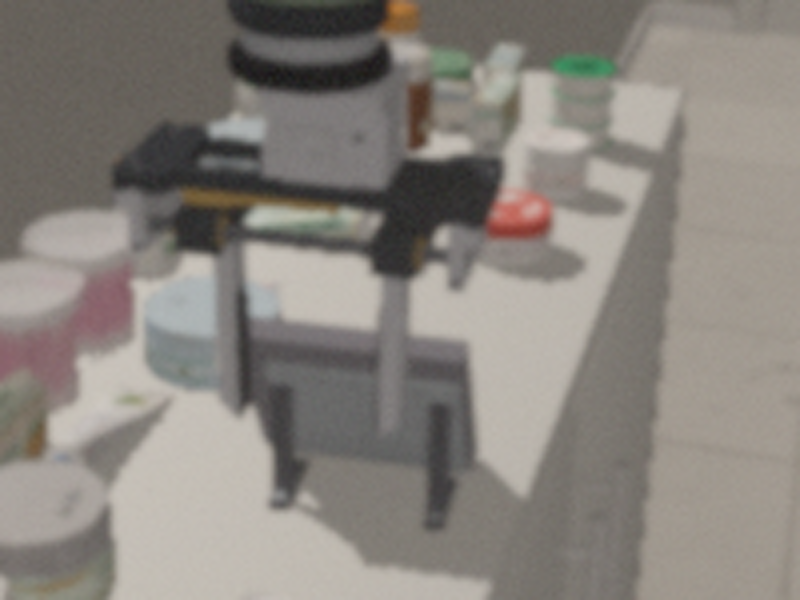

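Request:
drive_tool([
  [0.01,0.004,-0.002,0,0.07],
  [0.015,0,0,0,0.07],
  [0.015,0,0,0,0.07],
  [0.01,0,0,0,0.07],
  [0.01,0,0,0,0.07],
])

```text
time: 11.12
eef_pos: [0.4604, 0.2766, 0.0897]
tcp_rot: [-1.241, 1.158, -1.158]
force: [0.8, 0.1, 0.9]
width: 0.0699
```

Request:
drive_tool([
  [0.01,0,0,0,0.07],
  [0.01,0,0,0,0.07],
  [0.01,0,0,0,0.07],
  [0.01,0,0,0,0.07],
  [0.008,0,0,0,0.07],
])

```text
time: 11.75
eef_pos: [0.4634, 0.2288, 0.0894]
tcp_rot: [-1.242, 1.158, -1.158]
force: [0.1, 0.0, 0.4]
width: 0.0699
```

```bash
python3 -c "
from h import *
s=st();cv2.imwrite('pics/s8.png',cv2.resize(cams.get_image('side')[150:300,180:380],None,fx=4,fy=4,interpolation=cv2.INTER_CUBIC))"
```

```text
t 11.75 tcp [0.4634 0.2288 0.0894] along 0.007 across 0.0037 jawyaw 0.0698 F [0.1 0.  0.4] w 0.0699
```

View pics/s8.png

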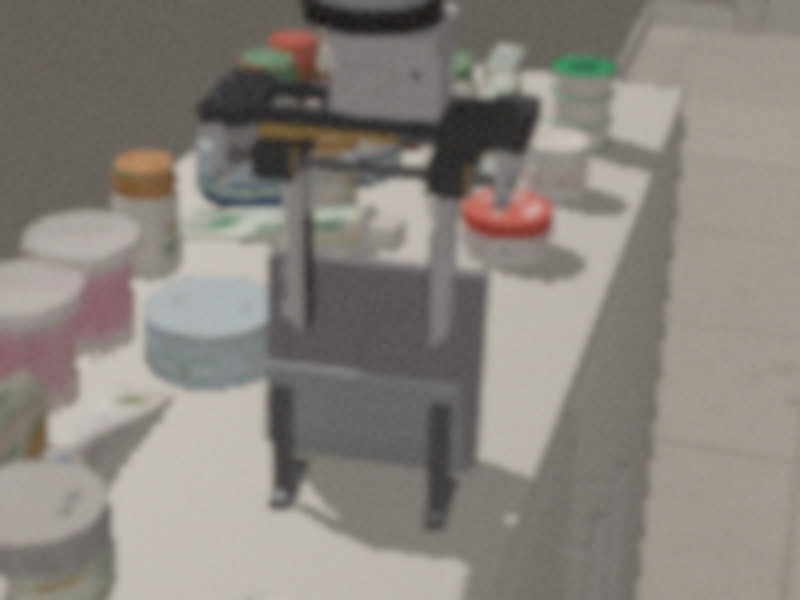

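Request:
drive_tool([
  [0.006,0,0,0,0.07],
  [0.006,0,0,0,0.07],
  [0.008,0,0,0,0.07],
  [0.01,0,0,0,0.07],
  [0.01,0,0,0,0.07],
])

```text
time: 12.42
eef_pos: [0.4663, 0.1889, 0.0895]
tcp_rot: [-1.241, 1.157, -1.158]
force: [-0.1, 0.1, 0.1]
width: 0.0702
```

Request:
drive_tool([
  [0,0,0,0,0.07],
  [0,0,0,0,0.07],
  [0,0,0,0,0.07],
  [0,0,0,0,0.07],
  [0,0,0,0,0.07],
])

```text
time: 13.05
eef_pos: [0.4662, 0.1897, 0.0895]
tcp_rot: [-1.242, 1.157, -1.157]
force: [0.3, -0.3, -0.1]
width: 0.0699
```

```bash
python3 -c "
from h import *
s=st();cv2.imwrite('pics/s9.png',cv2.resize(cams.get_image('side')[150:300,180:380],None,fx=4,fy=4,interpolation=cv2.INTER_CUBIC))"
```

```text
t 13.05 tcp [0.4662 0.1897 0.0895] along -0.0321 across 0.0036 jawyaw 0.0703 F [ 0.3 -0.3 -0.1] w 0.0699
```

View pics/s9.png

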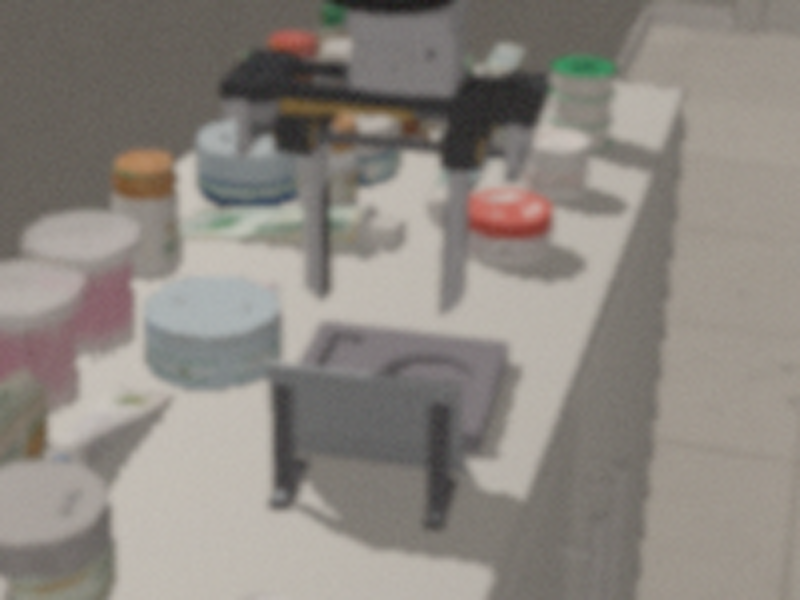

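Request:
drive_tool([
  [0,-0.045,0,0,0.072],
  [0,-0.045,0,0,0.072],
  [0.05,0,-0.007,0,0.072],
  [0.05,0,-0.007,0,0.072],
  [0.05,0,-0.007,0,0.072],
])

```text
time: 13.72
eef_pos: [0.4557, 0.0373, 0.1798]
tcp_rot: [-1.241, 1.156, -1.157]
force: [0.3, 0.3, 0.4]
width: 0.0717
```

Request:
drive_tool([
  [0.05,0,-0.007,0,0.072],
  [0.05,0,-0.007,0,0.072],
  [0.05,0,-0.007,0,0.072],
  [0.05,0,-0.007,0,0.072],
  [0.05,0,-0.006,0,0.072],
])

```text
time: 14.35
eef_pos: [0.4391, -0.2149, 0.1796]
tcp_rot: [-1.241, 1.157, -1.158]
force: [0.4, -0.3, -0.6]
width: 0.072
```

```bash
python3 -c "
from h import *
s=st();t=cams.get_image('top');cv2.imwrite('pics/top10.png',t)
cv2.imwrite('pics/t10.png',cv2.resize(t[185:265,195:295],None,fx=8,fy=8,interpolation=cv2.INTER_CUBIC))
s=cams.get_image('side');cv2.imwrite('pics/side10.png',s)
cv2.imwrite('pics/s10.png',cv2.resize(s[130:280,210:350],None,fx=4,fy=4,interpolation=cv2.INTER_CUBIC))
f=lambda p,o,s:(np.array(p,float)+.5)/s-.5+np.array(o)
print(onplane('top',f([(300,126),(400,123),(460,120),(515,125)],(310,190),5.7),.015))
"
```

```text
t 14.35 tcp [ 0.4391 -0.2149  0.1796] along -0.4338 across -0.0525 jawyaw 0.0698 F [ 0.4 -0.3 -0.6] w 0.072
[[ 0.49938871 -0.17172568  0.015     ]
 [ 0.50199991 -0.22324576  0.015     ]
 [ 0.50419633 -0.254348    0.015     ]
 [ 0.50221512 -0.28297052  0.015     ]]
```

View pics/t10.png

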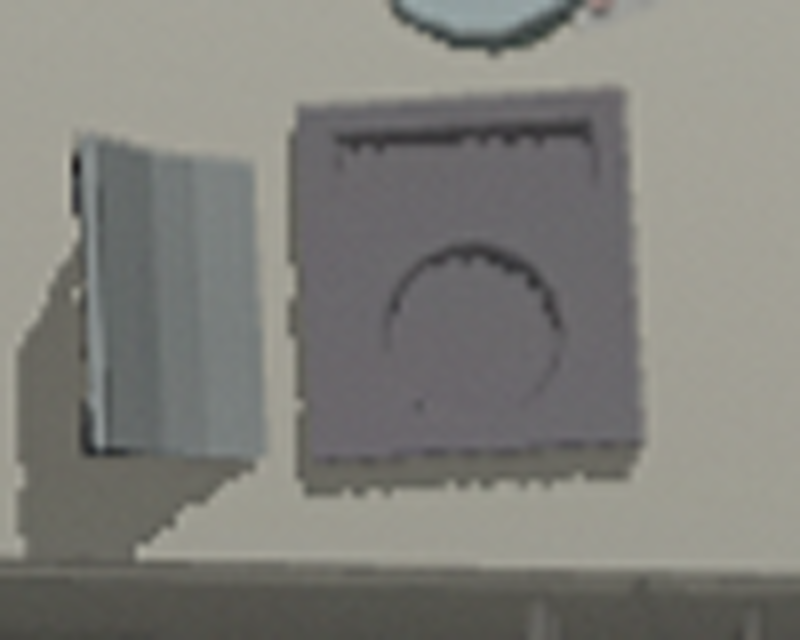

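View pics/s10.png

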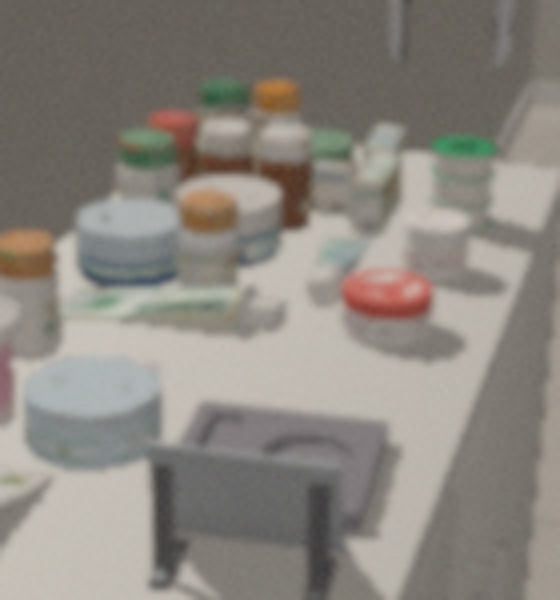

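```bash
python3 -c "
from h import *
f=lambda p,o,s:(np.array(p,float)+.5)/s-.5+np.array(o)
C=onplane('top',f([(297,106),(624,88),(643,443),(308,460)],(195,185),8),.014);print(C.round(4),np.linalg.norm(np.roll(C,-1,0)-C,axis=1))
d=(C[2]+C[3]-C[0]-C[1]);d/=np.linalg.norm(d);print('well from corners',C.mean(0)+.022*d,d)
print('rim centre',onplane('top',f([(387,325),(563,340),(470,243),(475,330)],(195,185),8),.014))
t=cv2.imread('pics/top10.png')
# fine pot lid: white mask
c=t[222:242,368:395];hsv=cv2.cvtColor(t,cv2.COLOR_BGR2HSV)
# side: far corners of board s10
for a,b in [((297,106),None)]: pass
o=(210,130)
for a,b in [((624,88),(203,404)),((643,443),(387,424))]: print('tri',tri(f(a,(195,185),8),f(b,o,4)))
"
```

```text
[[0.5326 0.2084 0.014 ]
 [0.5415 0.0895 0.014 ]
 [0.4124 0.0797 0.014 ]
 [0.4037 0.2002 0.014 ]] [0.11922051 0.12945972 0.12084571 0.12919214]
well from corners [0.45061713 0.14290741 0.014     ] [-0.99758886 -0.0694008   0.        ]
rim centre [[0.45318216 0.17310112 0.014     ]
 [0.44906238 0.10935931 0.014     ]
 [0.4836373  0.1438943  0.014     ]
 [0.45203038 0.14122206 0.014     ]]
tri (array([0.54136412, 0.08938982, 0.01086743]), np.float64(0.0013666420747626116))
tri (array([0.41289349, 0.07976853, 0.01186906]), np.float64(0.0005882973226364353))
```

Request:
drive_tool([
  [0.006,0.045,0.001,0,0.074],
  [0,0.045,0,0,0.074],
  [0,0.04,0,0,0.074],
  [0,0.025,0,0,0.074],
  [0,0.009,0,0,0.074],
])

```text
time: 15.08
eef_pos: [0.4396, -0.2175, 0.0138]
tcp_rot: [-1.242, 1.16, -1.154]
force: [-0.2, 0.5, 1.1]
width: 0.0744
```

```bash
python3 -c "
from h import *
s=st();print((np.array([.4409,-.2209])-s['eef_pos'][:2]))
t=cams.get_image('top');cv2.imwrite('pics/t11.png',cv2.resize(t[190:265,310:450],None,fx=5.7,fy=5.7,interpolation=cv2.INTER_CUBIC))
s=cams.get_image('side')
cv2.imwrite('pics/s11.png',cv2.resize(s[110:240,260:380],None,fx=4.5,fy=4.5,interpolation=cv2.INTER_CUBIC))
"
```

```text
t 15.07 tcp [ 0.4396 -0.2175  0.0138] along -0.4364 across -0.0522 jawyaw 0.0707 F [-0.2  0.5  1.1] w 0.0744
[ 0.00128514 -0.00340519]
```

View pics/s11.png

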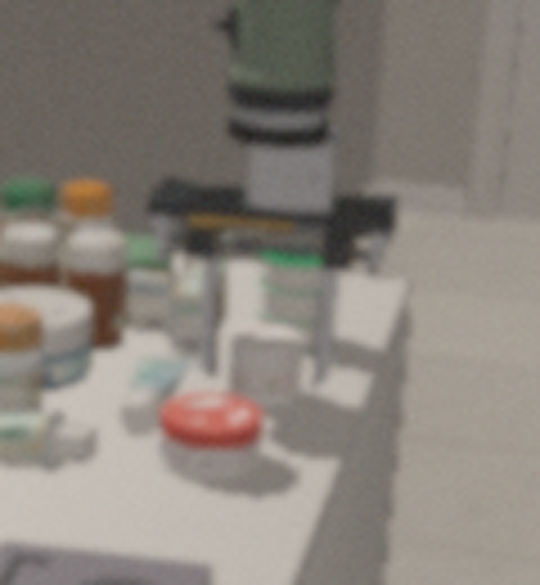

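Fingers straddle the pot (s11: pot near (265,365), fingers at 210 and 320). Nudge 3 mm in tool x and close.

Request:
drive_tool([
  [0.003,0,0.001,0,0.074],
  [0,0,0,0,0.074],
  [0,0,0,0,0.064],
  [0,0,0,0,0.058],
  [0,0,0,0,0.05],
], force=12)

```text
time: 15.8
eef_pos: [0.4418, -0.2222, 0.0156]
tcp_rot: [-1.242, 1.158, -1.157]
force: [-0.3, -0.6, 0.9]
width: 0.0545
```

Request:
drive_tool([
  [0,0,0,0,0.045],
  [0,0,0,0,0.045],
  [0,0,0,0,0.045],
  [0,0,0,0,0.045],
  [0,0,0,0,0.045],
])

```text
time: 16.42
eef_pos: [0.4419, -0.2222, 0.0156]
tcp_rot: [-1.242, 1.158, -1.157]
force: [-2.3, 0.4, 5.1]
width: 0.0542
```

```bash
python3 -c "
from h import *
s=st()"
```

```text
t 16.43 tcp [ 0.4419 -0.2222  0.0156] along -0.4412 across -0.0502 jawyaw 0.0701 F [-2.3  0.4  5.1] w 0.0542
```

Request:
drive_tool([
  [0,-0.02,0,0,0.045],
  [0,-0.035,0,0,0.045],
  [0,-0.04,0,0,0.045],
  [-0.02,0,0.002,0,0.045],
  [-0.04,0,0.004,0,0.045],
])

```text
time: 17.05
eef_pos: [0.4437, -0.1611, 0.1096]
tcp_rot: [-1.24, 1.159, -1.159]
force: [-0.6, 0.9, -1.7]
width: 0.0545
```

Request:
drive_tool([
  [-0.04,0,0.004,0,0.045],
  [-0.045,0,0.004,0,0.045],
  [-0.045,0,0.004,0,0.045],
  [-0.045,0,0.004,0,0.045],
  [-0.045,0,0.004,0,0.045],
])

```text
time: 17.68
eef_pos: [0.4463, 0.0615, 0.1084]
tcp_rot: [-1.243, 1.16, -1.155]
force: [0.4, -0.2, -1.6]
width: 0.0544
```

Request:
drive_tool([
  [-0.04,0,0.004,0,0.045],
  [-0.03,0,0.004,0,0.045],
  [-0.011,0,0.001,0,0.045],
  [0,0,0,0,0.045],
  [0,0,0,0,0.045],
])

```text
time: 18.3
eef_pos: [0.4512, 0.1396, 0.1099]
tcp_rot: [-1.242, 1.159, -1.158]
force: [-0.3, -0.3, -1.1]
width: 0.0541
```

```bash
python3 -c "
from h import *
s=st()
t=cams.get_image('top');cv2.imwrite('pics/t12.png',cv2.resize(t[185:265,195:295],None,fx=8,fy=8,interpolation=cv2.INTER_CUBIC))
s=cams.get_image('side')
cv2.imwrite('pics/s12.png',cv2.resize(s[150:290,190:360],None,fx=4.2,fy=4.2,interpolation=cv2.INTER_CUBIC))
"
```

```text
t 18.3 tcp [0.4512 0.1396 0.1099] along -0.081 across -0.0149 jawyaw 0.0692 F [-0.3 -0.3 -1.1] w 0.0541
```

View pics/s12.png

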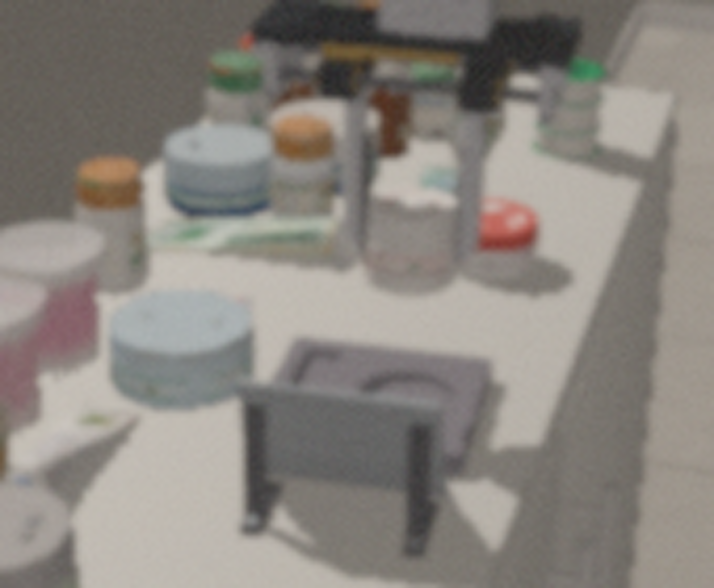

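View pics/t12.png

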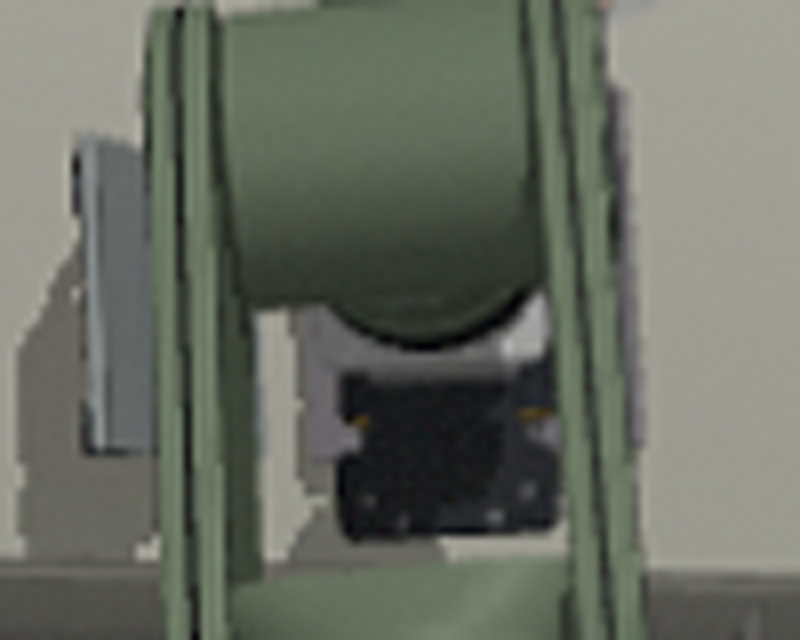

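```bash
python3 -c "
from h import *
q=lambda X:(proj('side',X)-np.array([190,150])+.5)*4.2-.5
x,y=.4512,.1409
th=np.linspace(0,2*np.pi,200)
for z in(.0943,.141):
  e=q(np.c_[x+.027*np.cos(th),y+.027*np.sin(th),0*th+z]);print(z,q([[x,y,z]]),e.min(0),e.max(0))
e=q(np.c_[.451+.031*np.cos(th),.142+.031*np.sin(th),0*th+.014]);print('well',e.min(0),e.max(0))
"
```

```text
0.0943 [[411.14306972 276.56752496]] [365.49317276 257.24631184] [456.7640414  296.90799866]
0.141 [[413.1764075  203.96229937]] [366.5755663  186.10631251] [459.74971724 222.78375705]
well [357.01844812 370.85477899] [458.28889745 421.59019448]
```

```bash
python3 -c "
from h import *
q=lambda X:(proj('side',X)-np.array([210,130])+.5)*4-.5
th=np.linspace(0,2*np.pi,200)
for z in(0,.047):
  e=q(np.c_[.4409+.027*np.cos(th),-.2209+.027*np.sin(th),0*th+z]);print(z,e.min(0),e.max(0))
s=cv2.imread('pics/side10.png')
cv2.imwrite('pics/s10b.png',cv2.resize(s[170:210,300:345],None,fx=14,fy=14,interpolation=cv2.INTER_CUBIC))
"
```

```text
0 [401.56251463 257.74228917] [464.88245474 282.48595378]
0.047 [404.31608843 207.05087988] [468.58619099 230.19916153]
```

View pics/s10b.png

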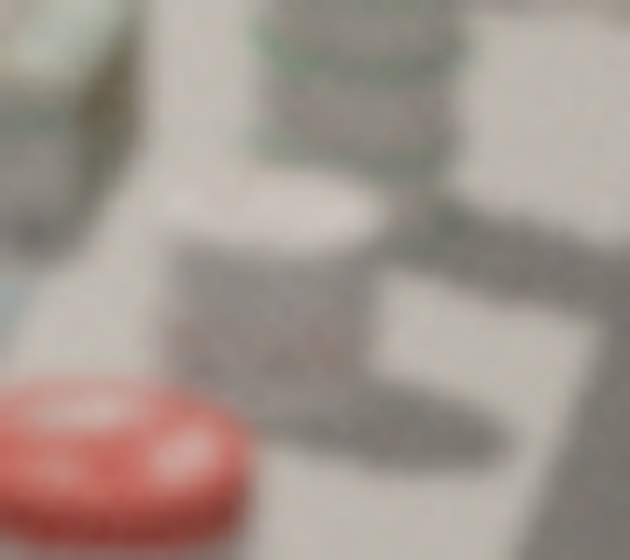

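Request:
drive_tool([
  [-0.001,0.03,0,0,0.045],
  [0,0.025,0,0,0.045],
  [0,0.015,0,0,0.045],
  [0,0.008,0,0,0.045],
  [0,0,0,0,0.045],
])

```text
time: 19.02
eef_pos: [0.4516, 0.1412, 0.0323]
tcp_rot: [-1.242, 1.158, -1.158]
force: [0.7, -0.2, -0.8]
width: 0.0542
```

```bash
python3 -c "
from h import *
s=st()
s=cams.get_image('side')
cv2.imwrite('pics/s13.png',cv2.resize(s[180:290,210:340],None,fx=5.4,fy=5.4,interpolation=cv2.INTER_CUBIC))
"
```

```text
t 19.02 tcp [0.4516 0.1412 0.0323] along -0.0795 across -0.0144 jawyaw 0.0696 F [ 0.7 -0.2 -0.8] w 0.0542
```

View pics/s13.png

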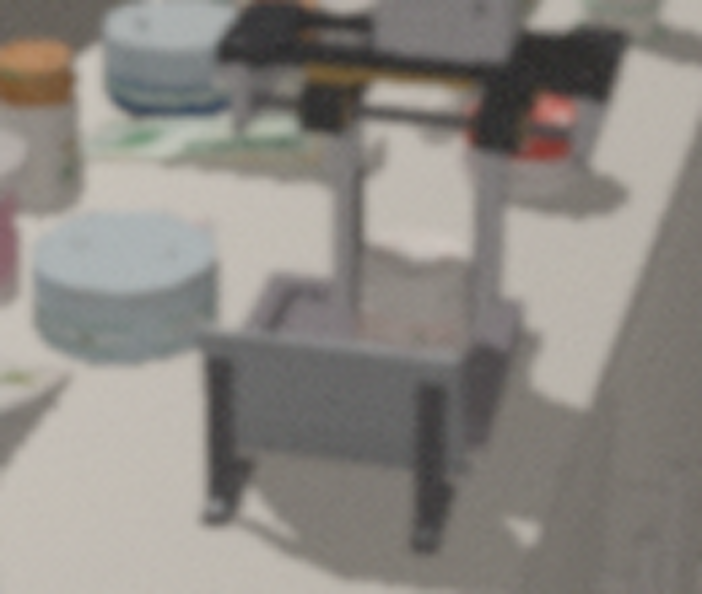

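Request:
drive_tool([
  [0,0.003,0,0,0.045],
  [0,0.003,0,0,0.045],
  [0,0.002,0,0,0.045],
  [0,0,0,0,0.045],
  [0,0,0,0,0.045],
])

```text
time: 19.7
eef_pos: [0.4516, 0.1414, 0.0245]
tcp_rot: [-1.241, 1.157, -1.157]
force: [-1.3, 0.6, -0.3]
width: 0.0543
```

Request:
drive_tool([
  [0,0.001,0,0,0.045],
  [0,0,0,0,0.045],
  [0,0,0,0,0.056],
  [0,0,0,0,0.06],
  [0,0,0,0,0.064],
])

```text
time: 20.32
eef_pos: [0.4516, 0.1414, 0.0235]
tcp_rot: [-1.241, 1.157, -1.157]
force: [-0.3, -0.5, 0.6]
width: 0.0632
```

Request:
drive_tool([
  [0,0,0,0,0.07],
  [0,0,0,0,0.074],
  [0,0,0,0,0.074],
  [0,-0.02,0,0,0.074],
  [0,-0.04,0,0,0.074],
])

```text
time: 20.95
eef_pos: [0.4495, 0.1411, 0.0824]
tcp_rot: [-1.245, 1.161, -1.155]
force: [0.9, 0.6, -0.1]
width: 0.0742
```

Request:
drive_tool([
  [0,-0.05,0,0,0.074],
  [0,-0.05,0,0,0.074],
  [0.05,0,0,0,0.074],
  [0.06,0,0,0,0.074],
  [0.06,0,0,0,0.074],
])

```text
time: 21.58
eef_pos: [0.4636, -0.0296, 0.1839]
tcp_rot: [-1.241, 1.156, -1.157]
force: [0.7, 0.8, -0.4]
width: 0.0743
```

Request:
drive_tool([
  [0.06,0,0,0,0.074],
  [0.06,0,0,0,0.074],
  [0.06,0,0,0,0.074],
  [0,0,0,0,0.074],
  [0,0,0,0,0.074],
])

```text
time: 22.2
eef_pos: [0.4756, -0.2073, 0.183]
tcp_rot: [-1.241, 1.159, -1.157]
force: [-0.0, 0.0, -0.2]
width: 0.0743
```

```bash
python3 -c "
from h import *
s=st()
t=cams.get_image('top');cv2.imwrite('pics/t14.png',cv2.resize(t[185:265,195:295],None,fx=8,fy=8,interpolation=cv2.INTER_CUBIC));cv2.imwrite('pics/top14.png',t)
s=cams.get_image('side')
cv2.imwrite('pics/s14.png',cv2.resize(s[180:290,210:340],None,fx=5.4,fy=5.4,interpolation=cv2.INTER_CUBIC))
"
```

```text
t 22.2 tcp [ 0.4756 -0.2073  0.183 ] along -0.4288 across -0.0155 jawyaw 0.0693 F [-0.   0.  -0.2] w 0.0743
```

View pics/s14.png

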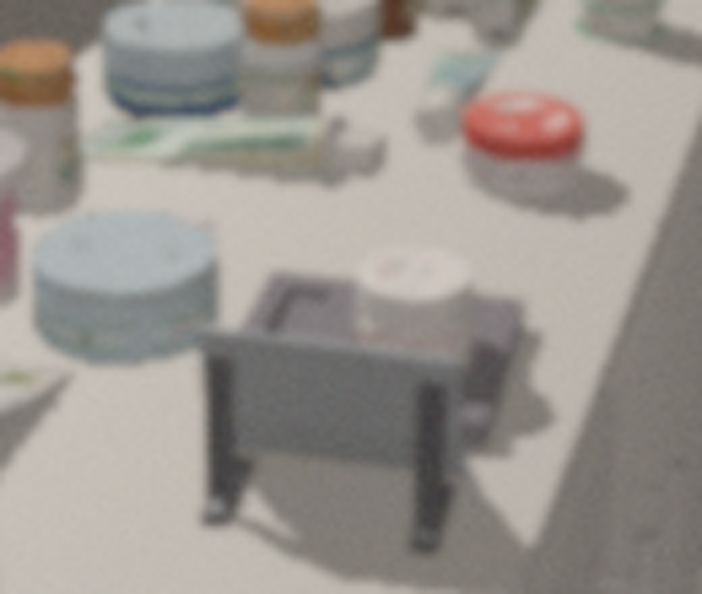

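View pics/t14.png

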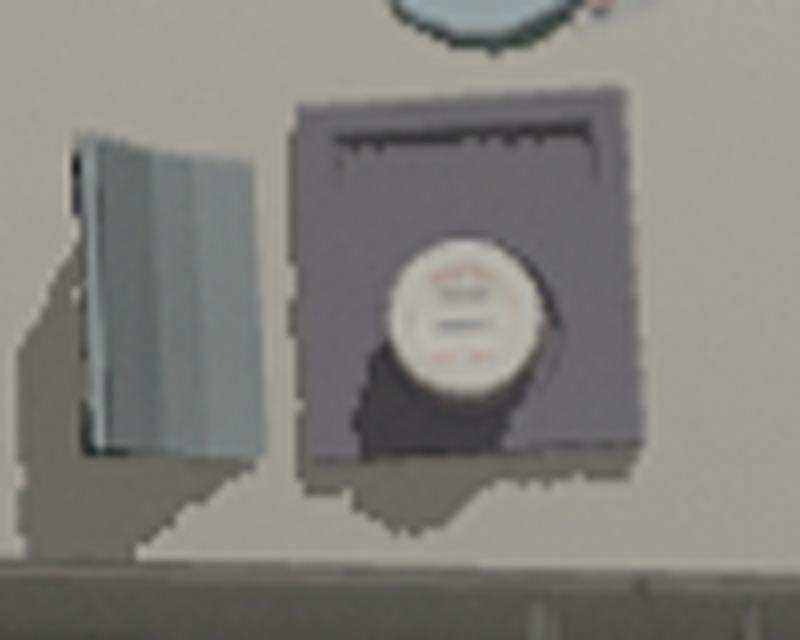

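```bash
python3 -c "
from h import *
f=lambda p,o,s:(np.array(p,float)+.5)/s-.5+np.array(o)
u=f((466,317),(195,185),8)
print([onplane('top',[u],z)[0] for z in(.055,.061)],tri(u,f((414,271),(210,180),5.4)))
"
```

```text
[array([0.45219503, 0.14207525, 0.055     ]), array([0.45153846, 0.14170532, 0.061     ])] (array([0.45265963, 0.14219117, 0.05446267]), np.float64(0.0008224817240740804))
```

```bash
python3 -c "
from cell import robot
print(robot.sign_off())"
```

```text
the job is handed in; nothing more can be done
None
```

The job is handed in at about 22 s of the 72 s allowed. I pushed the board up the stop, where it stayed leaning when released. I then tipped it from behind so it landed flat with the well upwards, and set the white pot in the well and let go. The arm ended about 0.35 m from the pot and board, at 0.18 m height.

**Last checks:**
- **Centring:** the pot's lid centre measured (0.452, 0.142) and the well about (0.451, 0.142). That is 1 to 1.5 mm off, against the 8 mm allowed.
- **Height:** the lid top measured 54.5 mm from two views, against 55 mm expected. It was therefore on the well floor and not the rim, which would give 61 mm.
- **Other objects:** the arm made no contact with the wide pot, bottle or tape rolls that I saw. I did not re-measure their positions at the end.

**Disagreements with the text:**
- **Board direction:** the text says the board's 130 mm side points towards the stop. I measured about 120 mm towards the stop and 130 mm across, with the well displaced along the side parallel to the stop. I went by the measurements.
- **Heights:** earlier two-view heights of the pot, wide pot and board read 2 to 5 mm low against the text. The final lid height did not show that offset.

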